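# Unstack the vend packs and pin the retaining bar

## Task

The dispenser is being refilled: take the stack of packs apart from the top and lay each pack flat on the floor of the holder of its own colour, lengthwise (blue soap in the blue tray, green softener in the green tray, yellow bleach in the yellow cradle). Then seat the metal retaining bar fully down over the yellow pack, with its two holes on the cradle's two dowel pins. Do not tip any pack over, and leave the screwdriver, the coins and the brush where they are.

Things in the scene. Friction and masses are not known exactly. Their poses are not given: they have to be found in the camera images.
- soap: Soap vend pack: blue rigid carton, white band on its sides, white bubbles on top, 100 x 50 x 32 mm (x, y, z), about 0.12 kg. Origin: centre of underside, x along its length, z up. Top of the stack at the start: it lies along the bar, bridging the other two packs, its underside 52 mm above the counter.
- softener: Softener vend pack: green rigid carton, white band on its sides, three white dots on top, 100 x 50 x 32 mm (x, y, z), about 0.12 kg. Origin: centre of underside, x along its length, z up. At the start it lies across the bar, 48 mm from the bar's middle on either side, underside 20 mm above the counter, its middle under the blue pack.
- bleach: Bleach vend pack: yellow rigid carton, white band on its sides, two white dots on top, 100 x 50 x 32 mm (x, y, z), about 0.12 kg. Origin: centre of underside, x along its length, z up. At the start it lies across the bar, 48 mm from the bar's middle on either side, underside 20 mm above the counter, its middle under the blue pack.
- bar: Flat aluminium retaining bar, 200 x 50 x 12 mm (x, y, z), 0.25 kg; two through holes, 11 mm diameter, on its long middle line, 82 mm either side of its middle. Origin: centre of underside, x along its length, z up. Bottom of the stack: lies on a fixed black strip 36 mm wide, 8 mm high, so its underside is 8 mm above the counter and overhangs by 7 mm along each long side.
- soap_tray: Blue tray: white floor with blue lips and a blue dot; takes the soap pack. Inside 124 x 74 mm, outside 136 x 86 mm; its floor is 4 mm above the counter and its lips reach 10 mm above the counter. Fixed; the place varies. Origin: centre of its underside, at counter height; x along its length, z up.
- softener_tray: Green tray: white floor with green lips and a green dot; takes the softener pack. Inside 124 x 74 mm, outside 136 x 86 mm; its floor is 4 mm above the counter and its lips reach 10 mm above the counter. Fixed; the place varies. Origin: centre of its underside, at counter height; x along its length, z up.
- bleach_cradle: Yellow cradle, fixed. Room for the pack 124 mm (x) between end posts, 74 mm (y) between lips; floor 4 mm, lips 10 mm above counter. Posts 40 x 60 mm, tops 40 mm above counter (the bar rests there, 4 mm over the pack). On each post, at x = +-82 mm, a dowel pin 8 mm in diameter, 24 mm tall, upper 10 mm tapering to 2.4 mm. Origin: centre of underside at counter height, x along its length.
- screwdriver: Screwdriver with a red handle, 180 mm long, under 35 mm high, lying on the counter roughly along world x. Origin: mid-length, at counter height. Bystander that stands or lies among the work; not to be disturbed.
- coins: Stack of coins, 26 mm across and 32 mm high, brass and steel colours, standing on the counter. Origin: centre of its underside. Bystander that stands or lies among the work; not to be disturbed.
- brush: Small brush with a wooden handle, 160 mm long, under 35 mm high, lying on the counter roughly along world x. Origin: mid-length, at counter height. Bystander that stands or lies among the work; not to be disturbed.
There are look-alikes about, which are no part of the job. Leave any black or orange look-alike of the bleach alone.

How it is judged:
On the way, in this order (a step that is already met when the one before it is completed fails the run):
1. each of the three packs lies in the holder of its own colour (x of soap in the frame of soap_tray between -0.016 and 0.016 m and y of soap in the frame of soap_tray between -0.016 and 0.016 m and z of soap in the frame of soap_tray between 0 and 0.008 m and angle between the x axis of soap and the x axis of soap_tray, either way round below 0.4 rad and angle between each of soap, softener, bleach's own z axis and vertical below 0.1 rad and x of softener in the frame of softener_tray between -0.016 and 0.016 m and y of softener in the frame of softener_tray between -0.016 and 0.016 m and z of softener in the frame of softener_tray between 0 and 0.008 m and angle between the x axis of softener and the x axis of softener_tray, either way round below 0.4 rad and x of bleach in the frame of bleach_cradle between -0.016 and 0.016 m and y of bleach in the frame of bleach_cradle between -0.016 and 0.016 m and z of bleach in the frame of bleach_cradle between 0 and 0.008 m and angle between the x axis of bleach and the x axis of bleach_cradle, either way round below 0.4 rad), for 0.2 s.
2. the bar is seated on both dowel pins over the yellow pack (horizontal distance between bar and bleach_cradle below 0.006 m and angle between the x axis of bar and the x axis of bleach_cradle, either way round below 0.06 rad and z of bar in the frame of bleach_cradle between 0.0375 and 0.0425 m and angle between bar's own z axis and vertical below 0.05 rad), for 0.2 s.
At the end, for the whole second after the job is handed in: Each pack lies flat on the floor of its own colour's holder (middle within 16 mm each way, lengthwise within 0.4 rad); the bar is down on both posts over the yellow pack, pins through its holes (height within 2.5 mm, middle within 6 mm); all released and at rest (all of step 1 and all of step 2 and linear speed of each of soap, softener, bleach, bar below 0.02 m/s); the robot touches nothing.
It fails at once if a pack is tipped over (angle between any of soap, softener, bleach's own z axis and vertical above 0.7 rad).
It fails at once if the screwdriver, the coins or the brush is disturbed (moved more than 30 mm) (distance of any of screwdriver, coins, brush from where it was at the start of the episode above 0.03 m).
It also fails if it takes over 115 s, if anything falls off the work surface, if the arm or the gripper's body presses on something with over 40 N, if the wrist force passes 120 N, or if a joint passes its speed limit or range.

## Robot

A 7-joint arm with a two-finger parallel gripper is mounted at the origin on the work surface. World frame = base frame: x ahead of the robot, y to its left, z up, the work surface at z = 0. Lengths are in m, angles in rad, forces in N, time in s.
With the tool pointing down it reaches from about 0.4 to 0.85 m from the base axis. Payload 10.4 kg.
Tool frame: the origin (TCP) lies at the very end of the fingers, on their centre line; the grasp point (between the pads) lies r.tcp_to_grasp behind it (r.tcp_to_grasp is the distance from the TCP to the grasp point, in m); z points along the fingers, y is the line along which they close (so a half turn about z gives the same grasp; the last joint's range is limited). The gripper opens to 87 mm and grips with 3 to 60 N. Pads are 19 mm wide; open, the fingers measure 117 mm over their backs; the gripper's body (75 mm by 190 mm) begins 51 mm behind the grasp point.
Start: joints at [1.212, 0.332, -0.065, 1.46, 0.022, 1.35, -0.088], TCP at [0.206, -0.59, 0.223] pointing down, gripper open.
Joint ranges: [-2.6, 2.6], [-0.5, 2.12], [-1.47, 1.34], [0.16, 2.42], [-1.27, 4.41], [0.06, 2.06], [-2.6, 2.6]. Speed limits (rad/s): [2.22, 2.22, 2.79, 2.79, 3.14, 3.14, 3.14].

## Interface

Orientations are given as a unit quaternion [x, y, z, w].
In Python, from bench import monitor, cams, ticket, r gives the robot as it stands.
- The arm moves only by the shell command python3 -m crank 'ROWS' [OPENING] [FORCE]. ROWS is a JSON object whose one key "steps" holds a list of rows, each a list of 2 entries, a list of its own where there are three numbers: the shift along the world's x, y, z in units of 25 mm (1.0 is 25 mm), then the turn, a rotation vector about the world's x, y, z in units of 5 degrees (1.0 is 5 degrees). In form: {"steps": [[[x, y, z], [ax, ay, az]], ...]}. A call has 1 to 10 rows; each row shifts and turns the commanded pose from where the row before left it; what a row does not reach is not made up. A row lasts 1/12 s, in which the tool goes at most 41.7 mm and 7.16 degrees, less where a joint would pass 70% of its speed; a pose out of reach is approached as far as the arm can. A call is refused whole if a number of a shift passes 1 or a number of a turn 1, either way. A call with a gripper value outside its range is refused whole. OPENING is the finger opening in mm, from 0 to 87, set as the call begins (- or left out, the last holds). The fingers move at their own pace and stop on an object; FORCE is the grip in N (left out, the last holds). Time passes only in rows, so rows that do not move let the fingers close. It gives the time, the measured TCP pose, the force, the opening and the grip force at its end, in the units of the state.
- monitor.read_state(): the state, without advancing time (a new reading comes with each control period).
- cams.camera(name): name is "scene" or "side" or "wrist"; returns a dict with "pixels" (400x640x3 uint8, blue, green, red), "z_map" (400x640 float32, m along the optical axis (not along the pixel's ray), 0 where there is no reading), "vfov" (degrees; the focal length in pixels is half the picture's height over the tangent of half this angle, whatever the lens; pixels are square), "cx", "cy" (the principal point, pixels), "T" (4x4, takes a point from camera to world coordinates). Camera axes: x right, y up, looking along -z (the intrinsics and any distortion apply to the point x, -y, -z); pixel columns grow to the right and rows downward; lengths in m; the calibration is good to about 2 mm. A picture is of the moment at which its call begins.
- ticket.close_job(): hands the job in; it is judged then, once.
The state is a dict: "time": time; "joint_positions": joint angles; "joint_vel": joint speeds; "joint_torque": joint torques, N m; "ee_pos": TCP position; "eef_rot": TCP orientation; "ft_force": force on the tool from outside, world axes, zero at the start; "torque": the same for the moment, N m; "width": finger opening in m; "grip_force": force on a finger pad.
Only numpy, scipy, OpenCV 4.12 (cv2) and the standard library are available. Lean on these libraries where they do the work, as an engineer would, in place of code of your own. Each camera call takes 0.05 s, during which the arm holds its last target. There are 200 camera calls.

## Working session

There is one attempt and no reset: what is moved stays moved. The work goes in short steps, Python scripts to look and compute and a shell command to move; the robot and the scene stay as the last step left them, time stands still between calls to the robot, and variables do not carry over. Pictures are saved under pics/ and viewed, at most 14 in all, crops included, and the job is handed in when it is done.

```bash
ls; mkdir -p pics; python3 - <<'E'
from bench import monitor, cams, r
import cv2, numpy as np
print(r.tcp_to_grasp); s=monitor.read_state(); print(s)
for n in ("scene","side"):
    c=cams.camera(n); cv2.imwrite(f"pics/{n}0.png",c["pixels"]); np.savez(f"{n}0.npz",**c)
    print(n,c["vfov"],c["cx"],c["cy"],c["T"].round(3).tolist(), [k for k in c])
E
```

```text
pics
0.0187
{'time': 0.0, 'joint_positions': array([ 1.21244098,  0.33286655, -0.06472927,  1.46094694,  0.02157802,
        1.34990184, -0.08852468]), 'joint_vel': array([-0.00070669,  0.00163269,  0.00025434, -0.000394  ,  0.00210438,
        0.00044048, -0.00103133]), 'joint_torque': array([ 4.31064445e-04, -6.23259044e+01,  2.50579894e-02, -3.89903212e+01,
       -6.12927787e-02,  3.97584925e-02,  2.03577151e-04]), 'ee_pos': array([ 0.2058149 , -0.58972402,  0.22175465]), 'eef_rot': array([ 9.85939747e-01,  1.67099689e-01, -1.36987080e-04, -7.00821267e-04]), 'ft_force': array([-0.54755005,  0.42642935,  0.73584033]), 'torque': array([ 0.02227029, -0.04041913,  0.02354331]), 'grip_force': 0.0, 'width': 0.08711810060420515}
scene 57.78919170654983 319.9439936477208 198.3433739277189 [[-0.813, -0.45, 0.369, 0.787], [0.582, -0.629, 0.515, 0.348], [0.001, 0.634, 0.773, 0.689], [0.0, 0.0, 0.0, 1.0]] ['pixels', 'z_map', 'vfov', 'cx', 'cy', 'T']
side 52.70117492761522 317.81374811913474 200.25897806758638 [[-0.974, 0.163, -0.156, 0.279], [-0.225, -0.675, 0.703, 0.805], [0.009, 0.72, 0.694, 0.898], [0.0, 0.0, 0.0, 1.0]] ['pixels', 'z_map', 'vfov', 'cx', 'cy', 'T']
```

View pics/scene0.png

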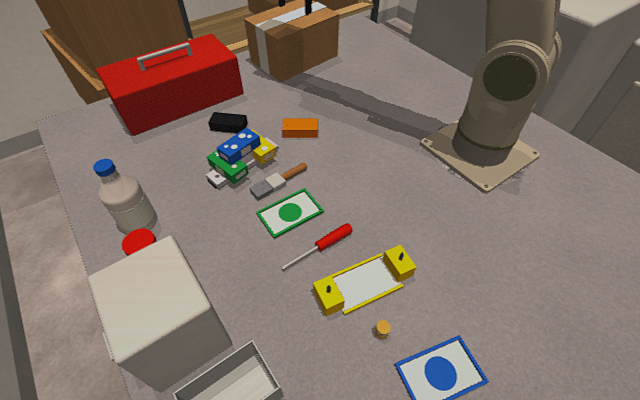

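View pics/side0.png

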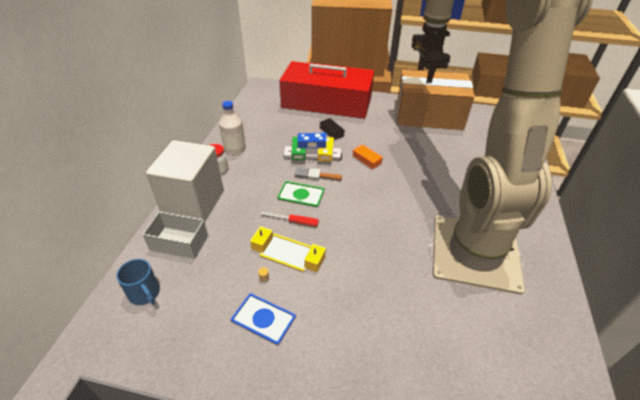

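The scene view shows the stack at (240,155), brush (280,180), green tray (290,213), screwdriver (320,247), cradle (365,280), coins (383,328) and blue tray (441,372). The side view agrees, with black and orange look-alikes beside the stack.

```bash
cat > h.py <<'E'
import numpy as np, cv2
def f(c): return 200/np.tan(np.radians(float(c["vfov"]))/2)
def cloud(c):
    v,u=np.mgrid[:400,:640]; z=c["z_map"]; F=f(c)
    p=np.stack([(u-c["cx"])/F*z,-(v-c["cy"])/F*z,-z],-1)
    return p@c["T"][:3,:3].T+c["T"][:3,3]
def cast(c,uv,h):
    uv=np.asarray(uv,float).reshape(-1,2); F=f(c)
    d=np.stack([(uv[:,0]-c["cx"])/F,-(uv[:,1]-c["cy"])/F,-np.ones(len(uv))],-1)@c["T"][:3,:3].T
    o=c["T"][:3,3]; return (o+d*((h-o[2])/d[:,2])[:,None])[:,:2]
HUE=dict(blue=(100,130),green=(45,80),yellow=(22,34),orange=(5,18))
def mask(c,col,s=110,v=50):
    h=cv2.cvtColor(c["pixels"],cv2.COLOR_BGR2HSV); a,b=HUE[col]
    return (h[...,0]>=a)&(h[...,0]<=b)&(h[...,1]>s)&(h[...,2]>v)
def rect(P):
    (x,y),(w,h),a=cv2.minAreaRect((P*1000).astype(np.float32))
    if h>w: w,h,a=h,w,a+90
    return np.round([x,y,w,h,(a+90)%180-90],1)
def blobs(m,n=15):
    k,l,st,ce=cv2.connectedComponentsWithStats(m.astype(np.uint8)); return [(st[i],l==i) for i in range(1,k) if st[i][4]>=n]
E
python3 - <<'E'
from h import *
for n in ("scene","side"):
    c=dict(np.load(f"{n}0.npz")); P=cloud(c)
    print(n,"table z pct",np.percentile(P[250:330,430:600,2] if n=="scene" else P[300:380,350:450,2],[5,50,95]).round(4))
    for col in HUE:
        for st,m in blobs(mask(c,col),30):
            vv,uu=np.nonzero(m); Q=P[m]; 
            if abs(np.median(Q[:,2]))>.12: continue
            z=np.percentile(Q[:,2],[5,50,95]).round(3)
            print(col,st[:5],"z",z,*[(h,*rect(cast(c,np.c_[uu,vv],h))) for h in (.01,)], "cloud med",np.median(Q,0).round(3))
E
```

```text
scene table z pct [-0.0032 -0.0012  0.0008]
blue [217 127  43  38 691] z [0.056 0.082 0.084] (0.01, np.float64(534.4), np.float64(-389.3), np.float64(127.3), np.float64(87.1), np.float64(14.4)) cloud med [ 0.563 -0.313  0.082]
blue [395 335  94  65 720] z [0.007 0.009 0.011] (0.01, np.float64(519.8), np.float64(335.4), np.float64(136.0), np.float64(85.6), np.float64(-14.0)) cloud med [0.505 0.325 0.009]
blue [425 357  32  34 832] z [0.002 0.003 0.006] (0.01, np.float64(521.4), np.float64(335.3), np.float64(53.5), np.float64(52.7), np.float64(-85.8)) cloud med [0.519 0.336 0.003]
green [207 150  41  34 497] z [0.026 0.05  0.052] (0.01, np.float64(593.7), np.float64(-340.6), np.float64(130.2), np.float64(64.6), np.float64(-77.5)) cloud med [ 0.612 -0.285  0.05 ]
green [257 188  67  50 430] z [0.003 0.008 0.01 ] (0.01, np.float64(544.2), np.float64(-113.4), np.float64(135.8), np.float64(88.6), np.float64(-1.6)) cloud med [ 0.549 -0.097  0.008]
green [279 203  23  18 321] z [0.001 0.003 0.005] (0.01, np.float64(543.6), np.float64(-113.5), np.float64(51.9), np.float64(50.2), np.float64(-3
[... 4006 characters left out ...]
-0.089 -0.034] (0.01, np.float64(-515.4), np.float64(-1132.4), np.float64(677.9), np.float64(161.0), np.float64(78.8)) cloud med [-0.603 -1.312 -0.089]
orange [353 144  30  25 441] z [0.004 0.03  0.034] (0.01, np.float64(358.3), np.float64(-359.3), np.float64(125.0), np.float64(79.7), np.float64(-36.0)) cloud med [ 0.356 -0.335  0.03 ]
orange [320 173  22   7 107] z [0.01  0.016 0.021] (0.01, np.float64(463.9), np.float64(-219.6), np.float64(73.0), np.float64(26.3), np.float64(3.8)) cloud med [ 0.461 -0.212  0.016]
orange [260 275   8   6  32] z [0.011 0.02  0.03 ] (0.01, np.float64(551.3), np.float64(226.2), np.float64(18.4), np.float64(15.9), np.float64(18.2)) cloud med [0.547 0.233 0.02 ]
```

```bash
python3 - <<'E'
import cv2
a=cv2.imread("pics/scene0.png")[100:260,180:340]; b=cv2.imread("pics/side0.png")[110:290,230:390]
import numpy as np
cv2.imwrite("pics/crop0.png",np.hstack([cv2.resize(a,(400,400),interpolation=2),cv2.resize(b,(400,400),interpolation=2)]))
E
```

```text
(no output)
```

View pics/crop0.png

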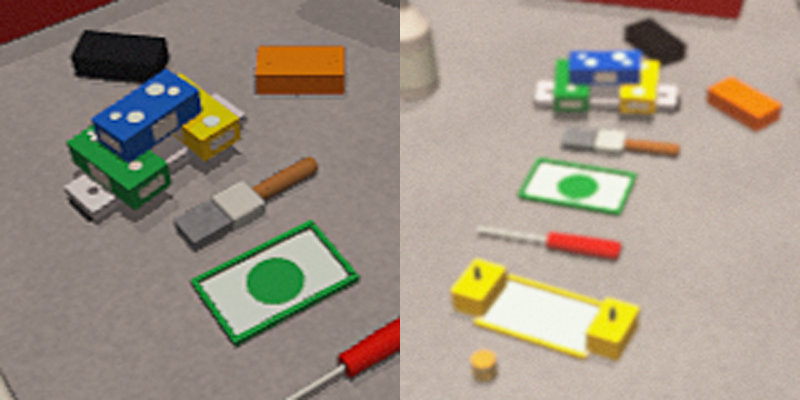

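The crop confirms the stack: blue on top, green on the -side (larger x), yellow on the near side, bar along about world x, and the brush clear of it. Next is a move above it and a look with the wrist camera.

```bash
python3 -m crank '{"steps":[[[0.9,0.7,0.2],[0,0,-0.4]],[[1,0.8,0.2],[0,0,-0.4]],[[1,0.8,0.2],[0,0,-0.4]],[[1,0.8,0.2],[0,0,-0.4]],[[1,0.8,0.2],[0,0,-0.4]],[[1,0.8,0],[0,0,-0.4]],[[1,0.8,0],[0,0,-0.4]],[[1,0.8,0],[0,0,-0.4]],[[1,0.8,0],[0,0,-0.4]],[[1,0.8,0],[0,0,-0.4]]]}' 80 20
python3 -m crank '{"steps":[[[1,0.8,0],[0,0,0]],[[1,0.8,0],[0,0,0]],[[1,0.8,0],[0,0,0]],[[1,0.7,0],[0,0,0]],[[0,0,0],[0,0,0]],[[0,0,0],[0,0,0]]]}'
cat > look.py <<'E'
import sys
from bench import cams, monitor
from h import *
from scipy.spatial.transform import Rotation as R
def look(tag,save=True):
    c=cams.camera("wrist"); s=monitor.read_state()
    if save: cv2.imwrite(f"pics/{tag}.png",c["pixels"])
    np.savez(f"{tag}.npz",**c)
    X=R.from_quat(s["eef_rot"]).as_matrix()
    print("TCP",s["ee_pos"].round(4),"z",X[:,2].round(3),"close yaw",np.degrees(np.arctan2(X[1,1],X[0,1])).round(2),"w",s["width"].round(4),"t",round(s["time"],2),"F",s["ft_force"].round(1))
    return c,s
def report(c,zlo,zhi,cols,n=60):
    P=cloud(c)
    for col in cols:
        m=mask(c,col)&(P[...,2]>zlo)&(P[...,2]<zhi)
        m=cv2.morphologyEx(m.astype(np.uint8),cv2.MORPH_CLOSE,np.ones((5,5)))>0
        for st,b in blobs(m,n):
            v,u=np.nonzero(b); h=np.median(P[b][:,2]); print(col,st,"z",h.round(4),rect(cast(c,np.c_[u,v],h)))
E
python3 - <<'E'
from look import *
c,s=look("w0"); print(c["T"].round(3).tolist(),c["vfov"])
report(c,.07,.1,["blue"]); report(c,.04,.06,["green","yellow"])
for n in ("scene","side"):
    print(n); report(dict(np.load(n+"0.npz")),.075,.1,["blue"])
E
```

```text
time: 0.93
ee_pos: [0.4544, -0.3914, 0.2473]
eef_rot: [1.0, -0.008, -0.0, -0.0]
ft_force: [0.1, 0.6, 0.1]
width: 0.0798
grip_force: 0.0
time: 1.43
ee_pos: [0.5546, -0.3131, 0.2468]
eef_rot: [1.0, -0.005, -0.0, -0.001]
ft_force: [-0.3, -0.3, -1.0]
width: 0.08
grip_force: 0.0Traceback (most recent call last):
  File "<stdin>", line 2, in <module>
  File "look.py", line 10, in look
    print("TCP",s["ee_pos"].round(4),"z",X[:,2].round(3),"close yaw",np.degrees(np.arctan2(X[1,1],X[0,1])).round(2),"w",s["width"].round(4),"t",round(s["time"],2),"F",s["ft_force"].round(1))
                                                                                                                        ^^^^^^^^^^^^^^^^
AttributeError: 'float' object has no attribute 'round'
```

View pics/w0.png

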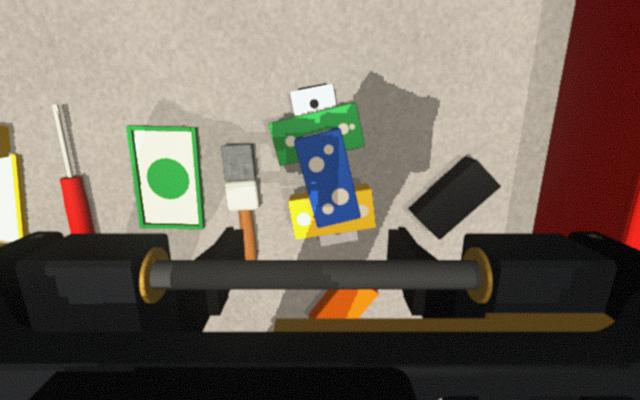

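The wrist view looks +x (image up is +x, left is +y). The blue pack is at (328,178), green above it, yellow below, and the bar hole at (314,104).

```bash
sed -i 's/s\["width"\].round(4)/round(s["width"],4)/' look.py; python3 - <<'E'
from look import *
c,s=look("w0"); print(c["T"].round(3).tolist(),c["vfov"],c["cx"],c["cy"])
report(c,.07,.1,["blue"]); report(c,.04,.06,["green","yellow"]); report(c,-.01,.015,["green"])
P=cloud(c); print("table",np.median(P[20:60,100:250,2]),P[104,314],P[178,328])
for n in ("scene","side"):
    print(n); report(dict(np.load(n+"0.npz")),.075,.1,["blue"]);report(dict(np.load(n+"0.npz")),.045,.06,["green","yellow"])
E
```

```text
TCP [ 0.5527 -0.316   0.2472] z [-0.001 -0.    -1.   ] close yaw -90.81 w 0.0804 t 1.53 F [-0.9 -0.4 -0.2]
[[-0.014, 0.963, 0.27, 0.625], [-1.0, -0.014, -0.003, -0.316], [0.001, -0.27, 0.963, 0.41], [0.0, 0.0, 0.0, 1.0]] 64.883393459937 315.48288579718616 196.36493185670165
blue [ 293  127   65   99 3492] z 0.0847 [ 554.5 -325.9   98.9   48.9   14.1]
green [ 267  102   95   62 2432] z 0.0527 [ 598.5 -314.3   98.    48.7  -77.3]
yellow [ 287  187   87   51 1537] z 0.0528 [ 505.7 -331.5   98.7   51.8  -81.2]
green [ 125  125   77  103 1398] z 0.0104 [ 540.1 -119.3  135.    86.2   -2. ]
green [ 146  158   41   40 1268] z 0.005 [ 539.7 -118.4   52.6   52.2   -9.1]
table 0.0004548365502184959 [ 0.63025748 -0.31413716  0.00928486] [ 0.55417655 -0.32804195  0.0846027 ]
scene
blue [217 128  42  31 606] z 0.0826 [ 559.  -320.3  103.4   56.2   14.3]
green [207 150  40  28 399] z 0.0506 [ 603.8 -309.3  103.4   52.   -76.8]
yellow [253 134  22  23 220] z 0.0505 [ 505.9 -315.4   74.9   50.5  -86.6]
side
blue [298 133  28  11 257] z 0.0833 [ 552.6 -316.8   94.7   59.3   13.8]
blue [120 260  30  32 164] z 0.0864 [830.6 343.   96.6  64.4 -67.7]
green [292 137  13  18 142] z 0.0515 [ 599.2 -306.2  101.3   41.8  -74.4]
yellow [318 138  16  18 168] z 0.0514 [ 504.7 -325.4  100.9   48.8  -81.6]
```

```bash
python3 -m crank '{"steps":[[[0.1,-0.2,-0.9],[0,0,0.75]],[[0,0,-0.9],[0,0,0.75]],[[0,0,-0.9],[0,0,0.75]],[[0,0,-0.9],[0,0,0.75]],[[0,0,-0.9],[0,0,0]],[[0,0,-0.9],[0,0,0]],[[0,0,-0.9],[0,0,0]],[[0,0,-0.6],[0,0,0]],[[0,0,-0.4],[0,0,0]],[[0,0,0],[0,0,0]]]}' 80 20
python3 -m crank '{"steps":[[[0,0,0],[0,0,0]],[[0,0,0],[0,0,0]],[[0,0,0],[0,0,0]],[[0,0,0],[0,0,0]],[[0,0,0],[0,0,0]],[[0,0,0],[0,0,0]]]}' 40 20
```

```text
time: 2.37
ee_pos: [0.5538, -0.3208, 0.0629]
eef_rot: [0.992, 0.123, -0.002, -0.001]
ft_force: [-0.5, -0.6, 0.2]
width: 0.0797
grip_force: 0.0
time: 2.87
ee_pos: [0.5563, -0.3205, 0.0658]
eef_rot: [0.992, 0.124, 0.0, 0.001]
ft_force: [-1.2, -0.8, 3.4]
width: 0.0499
grip_force: 20.0
```

```bash
python3 -m crank '{"steps":[[[0,0,0.5],[0,0,0]],[[0,0,0.9],[0,0,0]],[[0,0,1],[0,0,0]],[[0,0,1],[0,0,0]],[[0,0.3,0.8],[0,0,0]],[[0,0.6,0.6],[0,0,0]],[[0,0.9,0.2],[0,0,-0.3]],[[0,1,0],[0,0,-0.3]],[[0,1,0],[0,0,-0.3]],[[0,1,0],[0,0,-0.3]]]}' 40 25
python3 -m crank '{"steps":[[[0,1,0],[0,0,-0.3]],[[0,1,0],[0,0,-0.3]],[[0,1,0],[0,0,-0.3]],[[0,1,0],[0,0,-0.3]],[[0,1,0],[0,0,-0.3]],[[0,1,0],[0,0,-0.3]],[[0,1,0],[0,0,-0.3]],[[-0.1,1,0],[0,0,-0.3]],[[-0.2,1,0],[0,0,-0.3]],[[-0.2,1,0],[0,0,-0.3]]]}'
python3 -m crank '{"steps":[[[-0.2,1,0],[0,0,-0.3]],[[-0.2,1,0],[0,0,-0.3]],[[-0.2,1,0],[0,0,-0.3]],[[-0.2,1,0],[0,0,-0.3]],[[-0.2,1,0],[0,0,-0.2]],[[-0.2,1,0],[0,0,0]],[[0,0.5,0],[0,0,0]],[[0,0,0],[0,0,0]],[[0,0,0],[0,0,0]]]}'
python3 - <<'E'
from look import *
c,s=look("w1"); report(c,-.01,.016,["blue"])
for n in("scene","side"):
    c=cams.camera(n); np.savez(n+"1.npz",**c); print(n)
    report(c,.1,.24,["blue"]); report(c,-.01,.016,["blue"]);report(c,.045,.06,["green","yellow"])
E
```

```text
time: 3.7
ee_pos: [0.5556, -0.1976, 0.1905]
eef_rot: [0.997, 0.072, -0.0, -0.0]
ft_force: [0.8, 0.3, -1.2]
width: 0.0497
grip_force: 25.0
time: 4.53
ee_pos: [0.5423, 0.0522, 0.1903]
eef_rot: [0.998, -0.059, -0.0, 0.0]
ft_force: [0.2, 0.1, -1.1]
width: 0.05
grip_force: 25.0
time: 5.28
ee_pos: [0.5125, 0.2134, 0.1902]
eef_rot: [0.993, -0.119, -0.0, 0.0]
ft_force: [0.9, -0.9, -1.6]
width: 0.05
grip_force: 25.0
TCP [0.513  0.2121 0.1901] z [-0.    -0.001 -1.   ] close yaw -103.73 w 0.0499 t 5.33 F [-0.4 -0.6 -1. ]
blue [ 167  137   85  103 1404] z 0.0104 [524.4 331.5 118.2  86.3 -14.1]
blue [ 189  174   47   45 1676] z 0.005 [515.9 334.4  53.4  52.4  76.2]
blue [219 248  22   5  92] z 0.0104 [449.3 333.4  25.3   5.2  76.2]
scene
blue [ 93 159  22  18 289] z 0.1883 [ 840.4 -290.8   50.4   33.2  -84.3]
blue [ 379  251   40   46 1030] z 0.2069 [543.7 210.6  59.5  54.1  75.6]
blue [395 335  94  65 747] z 0.0089 [520.2 336.2 137.7  87.7 -14.1]
blue [425 357  32  34 827] z 0.0034 [518.9 335.1  54.   53.2 -85.8]
green [207 147  40  31 598] z 0.0506 [ 603.4 -309.4  103.6   51.5  -77.1]
yellow [237 130  38  28 507] z 0.0505 [ 510.  -328.2  103.4   52.4  -81.8]
side
blue [223 101   9   8  63] z 0.1888 [ 836.9 -290.8   47.    26.6  -68.2]
blue [272 220  27  28 381] z 0.2076 [481.9 228.5  67.3  56.3  77.4]
blue [231 294  64  50 666] z 0.0067 [516.6 335.1 136.1  86.5 -14.2]
green [292 137  14  18 234] z 0.0512 [ 597.6 -307.1  100.2   45.9  -76.2]
yellow [318 137  16  19 246] z 0.0514 [ 505.3 -326.8  105.    49.5  -81.6]
```

View pics/w1.png

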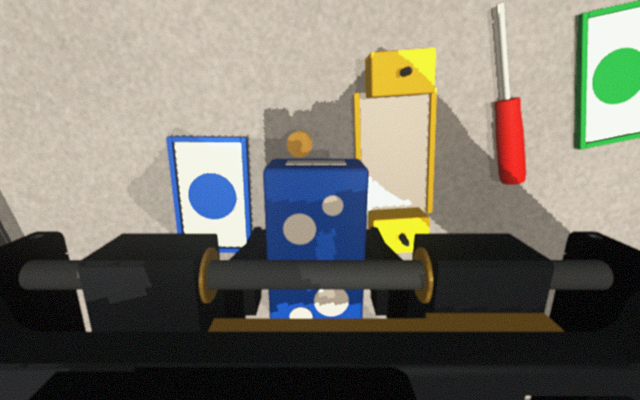

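```bash
python3 - <<'E'
from h import *
c=dict(np.load("w1.npz"))
q=cast(c,[(316,167),(316,160)],.2085); print(q, [np.hypot(*(x-[.513,.2121])) for x in q]); P=cloud(c)
print(P[170:200:10,316],P[163,316])
E
```

```text
[[0.556786   0.20222029]
 [0.55996315 0.20144597]] [np.float64(0.04488676970281439), np.float64(0.048156471037995315)]
[[0.55523845 0.20259452 0.20756595]
 [0.55087676 0.20366181 0.20893246]
 [0.54641576 0.20475198 0.209876  ]] [0.55672239 0.20219983 0.19703246]
```

```bash
python3 -m crank '{"steps":[[[0.1,1,0],[0,0,0]],[[0.1,1,0],[0,0,0]],[[0.1,1,0],[0,0,0]],[[0,1,-0.2],[0,0,0]],[[0,0.9,-0.5],[0,0,0]],[[0,0,-1],[0,0,0]],[[0,0,-1],[0,0,0]],[[0,0,-1],[0,0,0]],[[0,0,-1],[0,0,0]],[[0,0,-0.9],[0,0,0]]]}'
python3 -m crank '{"steps":[[[0,0,-0.6],[0,0,0]],[[0,0,-0.4],[0,0,0]],[[0,0,-0.2],[0,0,0]],[[0,0,-0.1],[0,0,0]],[[0,0,0],[0,0,0]]]}'
python3 - <<'E'
from look import *
c,s=look("w2",0)
E
```

```text
time: 6.27
ee_pos: [0.5212, 0.3334, 0.0485]
eef_rot: [0.993, -0.121, -0.0, 0.001]
ft_force: [-0.8, 0.4, -1.5]
width: 0.0499
grip_force: 25.0
time: 6.68
ee_pos: [0.5216, 0.3347, 0.0184]
eef_rot: [0.993, -0.12, 0.0, -0.0]
ft_force: [-0.2, -0.5, -0.3]
width: 0.0499
grip_force: 25.0
TCP [0.5217 0.335  0.0186] z [ 0.001  0.001 -1.   ] close yaw -103.79 w 0.0501 t 6.73 F [ 0.   0.1 -1.3]
```

```bash
python3 -m crank '{"steps":[[[0,0,-0.06],[0,0,0]],[[0,0,0],[0,0,0]],[[0,0,0],[0,0,0]],[[0,0,0],[0,0,0]],[[0,0,0.3],[0,0,0]],[[0,0,0.8],[0,0,0]],[[0,0,1],[0,0,0]],[[0,0,1],[0,0,0]],[[0,-0.3,0.8],[0,0,0]],[[0.1,-0.8,0.2],[0,0,0.9]]]}' 62 25
python3 -m crank '{"steps":[[[0.1,-1,0],[0,0,0.9]],[[0.1,-1,0],[0,0,0.9]],[[0.1,-1,0],[0,0,0.9]],[[0.1,-1,0],[0,0,0.9]],[[0.1,-1,0],[0,0,0.9]],[[0.1,-1,0],[0,0,0.9]],[[0.1,-1,0],[0,0,0.9]],[[0.1,-1,0],[0,0,0.9]],[[0.1,-1,0],[0,0,0.9]],[[0.1,-1,0],[0,0,0.9]]]}' 72
python3 -m crank '{"steps":[[[0.1,-1,0],[0,0,0.9]],[[0.1,-1,0],[0,0,0.9]],[[0.1,-1,0],[0,0,0.9]],[[0.1,-1,0],[0,0,0.9]],[[0.2,-1,0],[0,0,0.9]],[[0.2,-1,0],[0,0,0.9]],[[0.2,-1,0],[0,0,0.9]],[[0.2,-1,0],[0,0,0.9]],[[0.2,-1,0],[0,0,0.9]],[[0.2,-1,0],[0,0,0.9]]]}'
python3 -m crank '{"steps":[[[0.2,-1,0],[0,0,0.9]],[[0.2,-1,0],[0,0,0.9]],[[0.1,-0.7,0],[0,0,0.9]],[[0,-0.5,0],[0,0,0.9]],[[0,-0.4,0],[0,0,0.9]],[[0,-0.1,0],[0,0,0]],[[0,0,0],[0,0,0]]]}'
python3 - <<'E'
from look import *
c,s=look("w3"); print(s["joint_positions"].round(2))
report(c,.045,.06,["green","yellow"])
for n in("scene","side"):
    c=cams.camera(n); np.savez(n+"3.npz",**c); print(n)
    report(c,.026,.05,["blue"])
E
```

```text
time: 7.57
ee_pos: [0.5237, 0.3115, 0.1233]
eef_rot: [0.997, -0.079, 0.002, -0.003]
ft_force: [-0.1, 0.8, 0.3]
width: 0.0618
grip_force: 0.0
time: 8.4
ee_pos: [0.5486, 0.0562, 0.1194]
eef_rot: [0.951, 0.309, 0.0, 0.0]
ft_force: [0.8, 0.9, -1.0]
width: 0.072
grip_force: 0.0
time: 9.23
ee_pos: [0.5887, -0.1939, 0.1194]
eef_rot: [0.761, 0.649, 0.0, 0.0]
ft_force: [0.9, 0.3, -0.0]
width: 0.0721
grip_force: 0.0
time: 9.82
ee_pos: [0.6008, -0.2859, 0.1189]
eef_rot: [0.622, 0.783, 0.0, 0.0]
ft_force: [1.0, 0.6, 0.1]
width: 0.0718
grip_force: 0.0
TCP [ 0.601  -0.2848  0.1189] z [ 0.  0. -1.] close yaw 13.07 w 0.0721 t 9.87 F [-0.   0.1  0.8]
[ 0.63  0.51 -0.35  1.45  0.18  1.21  0.48]
green [ 274  178   65   82 4867] z 0.0527 [ 594.2 -296.6   66.2   48.5  -77.1]
green [278 290  59   7 367] z 0.0526 [ 608.6 -359.    48.     5.6   13. ]
yellow [ 150  172   70   88 4292] z 0.0528 [ 503.4 -315.6   70.2   51.1  -81. ]
scene
blue [ 412  345   66   55 1691] z 0.035 [522.7 337.9 101.9  52.3 -13.7]
side
blue [239 296  45  35 737] z 0.0359 [517.  340.3 101.9  54.  -14.1]
```

```bash
python3 -m crank '{"steps":[[[-0.1,-0.6,0],[0,0,0]],[[0,-0.44,-0.3],[0,0,0]],[[0,0,-0.9],[0,0,0]],[[0,0,-0.9],[0,0,0]],[[0,0,-0.7],[0,0,0]],[[0,0,-0.4],[0,0,0]],[[0,0,-0.2],[0,0,0]],[[0,0,0],[0,0,0]],[[0,0,0],[0,0,0]]]}' 72 25
python3 -m crank '{"steps":[[[0,0,0],[0,0,0]],[[0,0,0],[0,0,0]],[[0,0,0],[0,0,0]],[[0,0,0],[0,0,0]],[[0,0,0],[0,0,0]],[[0,0,0],[0,0,0]]]}' 40 25
python3 -m crank '{"steps":[[[0,0,0.4],[0,0,0]],[[0,0,0.8],[0,0,0]],[[0,0,1],[0,0,0]],[[0,0.3,1],[0,0,0]],[[-0.2,0.8,0.5],[0,0,1]],[[-0.2,1,0],[0,0,1]],[[-0.3,1,0],[0,0,1]],[[-0.3,1,0],[0,0,1]],[[-0.3,1,0],[0,0,1]],[[-0.3,0.7,0],[0,0,1]]]}'
python3 -m crank '{"steps":[[[-0.3,0.2,0],[0,0,1]],[[-0.2,0,0],[0,0,1]],[[0,0,0],[0,0,1]],[[0,0,0],[0,0,1]],[[0,0,0],[0,0,1]],[[0,0,0],[0,0,1]],[[0,0,0],[0,0,1]],[[0,0,0],[0,0,1]],[[0,0,0],[0,0,1]],[[0,0,0],[0,0,0]]]}'
python3 - <<'E'
from look import *
c,s=look("w4"); P=cloud(c)
report(c,.05,.2,["green"]); report(c,-.01,.016,["green"])
E
```

```text
time: 10.72
ee_pos: [0.5989, -0.3115, 0.0343]
eef_rot: [0.621, 0.784, 0.0, 0.0]
ft_force: [0.2, -0.6, 0.1]
width: 0.0717
grip_force: 0.0
time: 11.22
ee_pos: [0.5987, -0.3112, 0.0341]
eef_rot: [0.621, 0.784, 0.0, 0.0]
ft_force: [-1.1, -0.6, 3.1]
width: 0.0502
grip_force: 25.0
time: 12.05
ee_pos: [0.5581, -0.1634, 0.1267]
eef_rot: [0.394, 0.919, 0.0, 0.0]
ft_force: [1.1, -0.1, -1.1]
width: 0.0497
grip_force: 25.0
time: 12.88
ee_pos: [0.5459, -0.1612, 0.1266]
eef_rot: [0.013, 1.0, -0.0, 0.0]
ft_force: [0.4, 0.5, -1.1]
width: 0.05
grip_force: 25.0
TCP [ 0.5459 -0.1612  0.1265] z [ 0. -0. -1.] close yaw 88.15 w 0.0499 t 12.93 F [-0.3 -0.  -1.6]
green [ 264  159  105  101 9130] z 0.145 [ 518.6 -160.5   50.6   49.7   -1.6]
green [ 269  290   93   28 2363] z 0.145 [ 569.7 -162.    48.2   16.3   88.4]
green [ 316  109  100  145 1757] z 0.0105 [ 539.3 -118.3  134.2   84.9   -1.6]
green [ 350  156   42   56 1064] z 0.005 [ 535.9 -106.8   53.8   29.9   17.6]
```

View pics/w4.png

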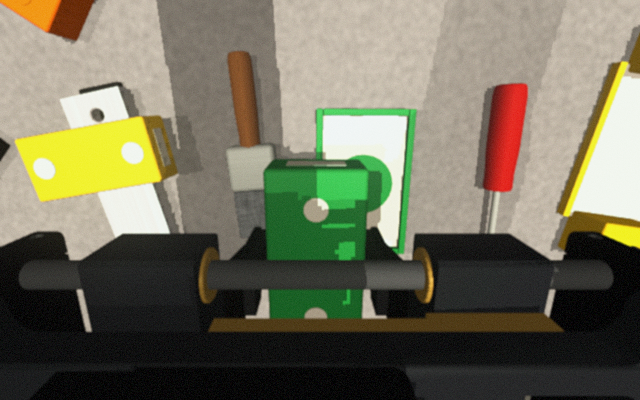

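```bash
python3 -m crank '{"steps":[[[-0.14,0.6,0],[0,0,0]],[[0,0.8,0],[0,0,0]],[[0,0.3,-0.4],[0,0,0]],[[0,0,-0.9],[0,0,0]],[[0,0,-1],[0,0,0]],[[0,0,-0.9],[0,0,0]],[[0,0,-0.6],[0,0,0]],[[0,0,-0.4],[0,0,0]],[[0,0,-0.16],[0,0,0]],[[0,0,0],[0,0,0]]]}'
python3 -m crank '{"steps":[[[0,0,0],[0,0,0]],[[0,0,0],[0,0,0]],[[0,0,0],[0,0,0]],[[0,0,0],[0,0,0]],[[0,0,0.3],[0,0,0]],[[0,0,0.8],[0,0,0]],[[0,0,1],[0,0,0]],[[0,0,1],[0,0,0]],[[0,-0.3,0.8],[0,0,0]],[[0,-0.7,0.2],[0,0,-0.8]]]}' 62
python3 - <<'E'
from look import *
c=dict(np.load("w4.npz")); report(c,.045,.06,["yellow"])
c,s=look("w5"); report(c,.026,.045,["green"]); report(c,-.01,.016,["green"]); report(c,.045,.06,["yellow"])
E
```

```text
time: 13.77
ee_pos: [0.5424, -0.1182, 0.017]
eef_rot: [0.016, 1.0, -0.0, -0.0]
ft_force: [0.9, -0.6, -0.7]
width: 0.0501
grip_force: 25.0
time: 14.6
ee_pos: [0.5446, -0.1415, 0.1241]
eef_rot: [0.048, 0.999, -0.0, 0.003]
ft_force: [0.5, -0.2, 0.1]
width: 0.0619
grip_force: 0.0
yellow [  15  116  151   86 8017] z 0.0527 [ 503.3 -329.6  103.5   49.6  -81.8]
TCP [ 0.5439 -0.1475  0.1233] z [ 0.005 -0.003 -1.   ] close yaw 83.7 w 0.0618 t 14.65 F [-0.6 -3.6  0.7]
green [ 311  135   62  120 6335] z 0.0365 [ 543.  -119.   100.2   49.1   -2.1]
green [ 288  106  101  150 2159] z 0.0105 [ 539.  -118.4  134.5   85.    -1.7]
yellow [   0  132  140   92 7674] z 0.0527 [ 503.3 -330.1  105.3   49.9  -82.1]
```

```bash
python3 -m crank '{"steps":[[[-0.1,-1,0],[0,0,-0.9]],[[-0.2,-1,0],[0,0,-0.9]],[[-0.2,-1,0],[0,0,-0.9]],[[-0.2,-1,0],[0,0,-0.9]],[[-0.2,-1,0],[0,0,-0.9]],[[-0.2,-1,0],[0,0,-0.9]],[[-0.2,-0.9,0],[0,0,-0.9]],[[-0.2,-0.5,0],[0,0,-0.9]],[[0,0,0],[0,0,-0.9]],[[0,0,0],[0,0,-0.9]]]}' 72
python3 -m crank '{"steps":[[[0,0,0],[0,0,-0.9]],[[0,0,0],[0,0,-0.9]],[[0,0,0],[0,0,-0.9]],[[0,0,0],[0,0,-0.9]],[[0,0,0],[0,0,-0.9]],[[0,0,0],[0,0,-0.9]],[[0,0,0],[0,0,-0.8]],[[0,0,0],[0,0,0]],[[0,0,0],[0,0,0]]]}'
python3 - <<'E'
from look import *
c,s=look("w6"); report(c,.045,.06,["yellow"])
E
```

```text
time: 15.48
ee_pos: [0.5042, -0.3299, 0.1196]
eef_rot: [0.431, 0.902, -0.0, -0.0]
ft_force: [0.2, 0.7, 0.5]
width: 0.072
grip_force: 0.0
time: 16.23
ee_pos: [0.5049, -0.3285, 0.1197]
eef_rot: [0.654, 0.757, 0.0, 0.0]
ft_force: [-0.5, 0.6, -0.1]
width: 0.0721
grip_force: 0.0
TCP [ 0.505  -0.3285  0.1197] z [ 0.  0. -1.] close yaw 8.39 w 0.0721 t 16.28 F [-0.7  0.3  1.3]
yellow [ 283  147   67  113 6529] z 0.0527 [ 503.  -326.6   89.5   49.1  -81.7]
```

```bash
python3 -m crank '{"steps":[[[-0.04,0,-0.4],[0,0,0]],[[0,0,-0.9],[0,0,0]],[[0,0,-0.9],[0,0,0]],[[0,0,-0.7],[0,0,0]],[[0,0,-0.4],[0,0,0]],[[0,0,-0.14],[0,0,0]],[[0,0,0],[0,0,0]],[[0,0,0],[0,0,0]]]}' 72 25
python3 -m crank '{"steps":[[[0,0,0],[0,0,0]],[[0,0,0],[0,0,0]],[[0,0,0],[0,0,0]],[[0,0,0],[0,0,0]],[[0,0,0],[0,0,0]],[[0,0,0],[0,0,0]]]}' 40 25
python3 -m crank '{"steps":[[[0,0,0.4],[0,0,0]],[[0,0,0.8],[0,0,0]],[[0,0,1],[0,0,0]],[[0,0.3,1],[0,0,0]],[[0,0.8,1],[0,0,0.9]],[[0,1,0.8],[0,0,0.9]],[[0,1,0.2],[0,0,0.9]],[[0,1,0],[0,0,0.9]],[[0,1,0],[0,0,0.9]],[[0,1,0],[0,0,0.9]]]}'
python3 -m crank '{"steps":[[[0.1,1,0],[0,0,0.9]],[[0.1,1,0],[0,0,0.9]],[[0.1,1,0],[0,0,0.9]],[[0.1,1,0],[0,0,0.9]],[[0.1,1,0],[0,0,0.9]],[[0.1,1,0],[0,0,0.9]],[[0.1,0.6,0],[0,0,0.9]],[[0,0.3,0],[0,0,0.9]],[[0,0,0],[0,0,0.9]],[[0,0,0],[0,0,0.9]]]}'
python3 - <<'E'
from look import *
c,s=look("w7"); report(c,.1,.2,["yellow"]); report(c,-.01,.045,["yellow"])
E
```

```text
time: 16.95
ee_pos: [0.5044, -0.3289, 0.0343]
eef_rot: [0.654, 0.756, 0.0, 0.0]
ft_force: [-0.0, -0.4, 0.4]
width: 0.0721
grip_force: 0.0
time: 17.45
ee_pos: [0.5042, -0.3287, 0.034]
eef_rot: [0.654, 0.756, 0.0, 0.0]
ft_force: [-0.6, 0.5, 2.8]
width: 0.0503
grip_force: 25.0
time: 18.28
ee_pos: [0.5037, -0.1749, 0.1643]
eef_rot: [0.458, 0.889, -0.0, 0.0]
ft_force: [0.1, 0.1, -1.0]
width: 0.05
grip_force: 25.0
time: 19.12
ee_pos: [0.5212, -0.0028, 0.164]
eef_rot: [0.082, 0.997, -0.0, -0.0]
ft_force: [0.2, -0.4, -1.0]
width: 0.0494
grip_force: 25.0
TCP [ 0.5213 -0.0033  0.164 ] z [-0. -0. -1.] close yaw 80.84 w 0.0496 t 19.17 F [ 0.9  0.3 -0.9]
yellow [ 264  160  105  100 8766] z 0.1826 [494.5   1.4  50.1  49.9  -9.5]
yellow [ 270  290   92   28 2448] z 0.1826 [544.7  -6.9  48.2  16.3  80.5]
yellow [ 399   40  102  220 6322] z 0.0398 [511.2 118.2 200.3  70.1 -10.2]
yellow [390  86  17 135 858] z 0.0104 [506.8  82.9 135.1   7.3 -10. ]
yellow [539 172  26  24 482] z 0.0324 [552.9 220.8  23.5  22.6  80.5]
```

View pics/w7.png

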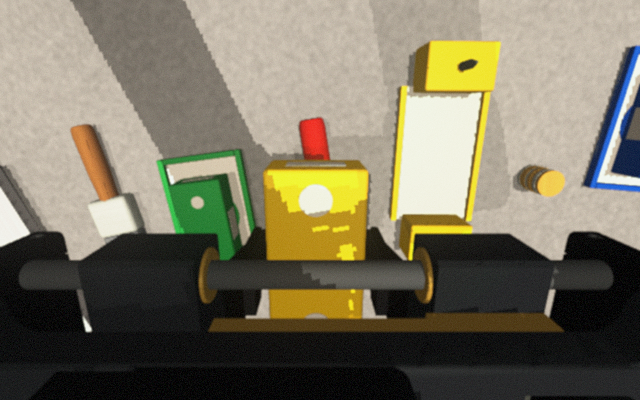

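```bash
cat > crad.py <<'E'
from h import *
def crad(f):
    c=dict(np.load(f)); P=cloud(c); z=P[...,2]
    near=(abs(P[...,0]-.52)<.14)&(abs(P[...,1]-.12)<.1)
    y=mask(c,"yellow",90)
    for nm,m,h in (("lip",y&near&(z>.006)&(z<.014),.010),("post",near&(z>.036)&(z<.044)&y,.040)):
        for st,b in blobs(m,60):
            v,u=np.nonzero(b); print(nm,st,rect(cast(c,np.c_[u,v],h)))
    hsv=cv2.cvtColor(c["pixels"],cv2.COLOR_BGR2HSV)
    for st,b in blobs(near&(z>.046)&(z<.075)&(hsv[...,2]<110),4):
        print("pin",st,P[b].mean(0).round(4),P[b][:,2].max().round(4))
E
python3 -c "
from crad import *
for f in('w7','w1','scene3','side3'): print(f);crad(f+'.npz')"
```

```text
w7
lip [390  86  18 135 858] [507.   83.4 135.3   7.2 -10.4]
lip [465  92  26 129 815] [522.9 161.5 129.8   7.7 -10.1]
post [ 424   41   77   51 3341] [433.6 136.8  60.9  39.5  80.4]
post [408 224  65  36 592] [591.9 108.6  60.7  37.3  80.5]
pin [461  60  16  10 113] [0.4336 0.1352 0.0558] 0.0644
w1
lip [427  88  10 125 574] [506.5  84.5 135.    6.2 -10.1]
lip [354  93   7  66 301] [553.8 157.2  68.    5.4 -10. ]
post [ 371   48   65   48 2694] [594.4 109.3  59.5  39.6  79.2]
post [ 373  216   57   37 1258] [433.7 138.   59.4  41.2  80.4]
pin [401  67  10   9  71] [0.5941 0.1116 0.0568] 0.0658
pin [400 235   9  11  61] [0.4354 0.1389 0.0558] 0.0648
scene3
lip [331 253  51  25 151] [504.9  86.9 121.8   6.5  -9.7]
lip [343 284  60  30 199] [524.9 164.5 134.6   6.1 -10.1]
post [385 245  31  30 457] [437.6 139.8  58.9  38.6  80.7]
post [313 275  31  34 560] [598.7 111.2  59.2  39.   80.1]
pin [399 253   4   6  15] [0.4384 0.1398 0.0547] 0.0625
pin [327 285   4   7  19] [0.5991 0.112  0.055 ] 0.0621
side3
lip [273 234  38  14  85] [515.6  85.9 117.    6.9  -9.8]
lip [259 254  45  17 109] [522.2 166.2 134.7   8.   -9.7]
post [250 227  22  19 222] [594.8 113.7  61.1  40.9  80.1]
post [304 244  21  21 244] [433.7 141.5  60.6  40.5  80.1]
```

```bash
python3 -m crank '{"steps":[[[-0.2,0.8,0],[0,0,0]],[[0,1,0],[0,0,0]],[[0,1,0],[0,0,0]],[[0,1,0],[0,0,0]],[[0,0.8,0],[0,0,0]],[[0,0.44,-0.2],[0,0,0]],[[0,0,-0.8],[0,0,0]],[[0,0,-1],[0,0,0]],[[0,0,-1],[0,0,0]],[[0,0,-1],[0,0,0]]]}'
python3 -m crank '{"steps":[[[0,0,-0.9],[0,0,0]],[[0,0,-0.5],[0,0,0]],[[0,0,-0.3],[0,0,0]],[[0,0,-0.16],[0,0,0]],[[0,0,0],[0,0,0]]]}'
python3 -m crank '{"steps":[[[0,0,0],[0,0,0]],[[0,0,0],[0,0,0]],[[0,0,0],[0,0,0]],[[0,0,0],[0,0,0]],[[0,0,0.3],[0,0,0]],[[0,0,0.8],[0,0,0]],[[0,0,1],[0,0,0]],[[0,0,1],[0,0,0]],[[0,-0.3,1],[0,0,0]],[[0,-0.7,0.6],[0,0,0]]]}' 62
python3 -m crank '{"steps":[[[0,-1,0.4],[0,0,0]],[[0,-1,0],[0,0,0]],[[0,-1,0],[0,0,0]],[[0,-0.5,0],[0,0,0]],[[0,0,0],[0,0,0]],[[0,0,0],[0,0,0]]]}' 72
python3 - <<'E'
from look import *
c,s=look("w8"); report(c,.028,.046,["yellow"])
P=cloud(c)
from crad import crad; crad("w8.npz")
E
```

```text
time: 20.0
ee_pos: [0.5165, 0.1222, 0.063]
eef_rot: [0.086, 0.996, -0.0, 0.0]
ft_force: [0.2, -0.9, -1.4]
width: 0.0499
grip_force: 25.0
time: 20.42
ee_pos: [0.517, 0.1224, 0.0179]
eef_rot: [0.086, 0.996, -0.0, 0.0]
ft_force: [0.4, -0.1, -1.3]
width: 0.0497
grip_force: 25.0
time: 21.25
ee_pos: [0.5171, 0.1, 0.138]
eef_rot: [0.083, 0.997, 0.001, 0.002]
ft_force: [0.4, -0.1, 0.4]
width: 0.062
grip_force: 0.0
time: 21.75
ee_pos: [0.5165, 0.0096, 0.1451]
eef_rot: [0.086, 0.996, 0.0, 0.0]
ft_force: [-0.0, 0.8, -0.1]
width: 0.0719
grip_force: 0.0
TCP [0.5165 0.0107 0.1451] z [ 0.  0. -1.] close yaw 80.26 w 0.0716 t 21.8 F [-0.5  1.4  0.6]
yellow [ 413   44   85   54 4065] z 0.0405 [433.2 135.5  62.8  39.3  80.1]
yellow [ 404  119   73  141 6899] z 0.0365 [532.9 117.  129.1  53.4 -10.4]
yellow [539 181  28  26 550] z 0.0323 [552.8 221.   23.6  23.6  10.2]
lip [383  92  16 137 903] [504.9  83.7 130.6   7.  -10.1]
lip [462  98  26 135 888] [523.3 161.3 129.8   7.6 -10.2]
post [ 416   44   82   54 3814] [433.4 136.9  60.4  39.4  80.1]
post [ 410  119   67  111 4160] [517.4 120.2  97.2  48.5  -9.9]
post [407 237  43  23 706] [582.9 102.7  39.1  22.1  80.1]
pin [455  64  17  11 128] [0.4335 0.1353 0.056 ] 0.0654
pin [436 258   4   2   6] [0.5908 0.1086 0.0479] 0.0497
```

View pics/w8.png

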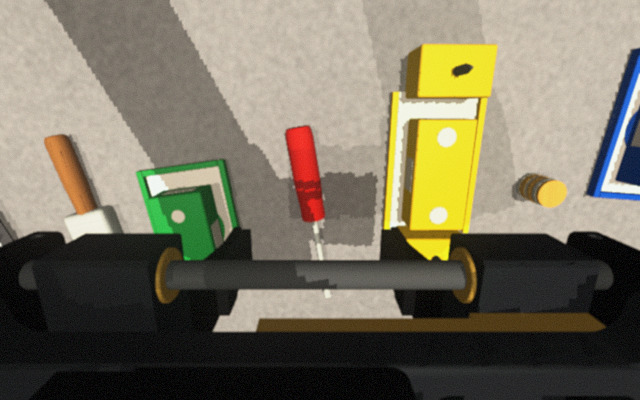

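Wrist view: yellow pack at (440,175) sits well between the lips and posts, and screwdriver, coins and brush are in place. Next comes a view of the bar.

```bash
python3 -m crank '{"steps":[[[0.2,-0.8,0],[0,0,0.5]],[[0.4,-1,0],[0,0,0.5]],[[0.4,-1,0],[0,0,0.5]],[[0.4,-1,0],[0,0,0.5]],[[0.4,-1,0],[0,0,0.5]],[[0.4,-1,0],[0,0,0.5]],[[0.4,-1,0],[0,0,0.5]],[[0.4,-1,0],[0,0,0.5]],[[0.4,-1,0],[0,0,0.5]],[[0.4,-1,0],[0,0,0]]]}' 72
python3 -m crank '{"steps":[[[0.4,-1,0],[0,0,0]],[[0.4,-1,0],[0,0,0]],[[0.4,-0.8,0],[0,0,0]],[[0.4,-0.5,0],[0,0,0]],[[0,0,0],[0,0,0]],[[0,0,0],[0,0,0]]]}'
cat > bar.py <<'E'
from h import *
def bar(c,zlo,zhi,h,x0,y0,r=.13):
    P=cloud(c); z=P[...,2]; hsv=cv2.cvtColor(c["pixels"],cv2.COLOR_BGR2HSV)
    m=(z>zlo)&(z<zhi)&(hsv[...,1]<60)&(abs(P[...,0]-x0)<r)&(abs(P[...,1]-y0)<.08)&(hsv[...,2]>110)
    for st,b in blobs(m,300):
        v,u=np.nonzero(b); print("bar",st,P[b][:,2].mean().round(4),rect(cast(c,np.c_[u,v],h)))
        fill=cv2.morphologyEx(b.astype(np.uint8),cv2.MORPH_CLOSE,np.ones((31,31)))
        for s2,q in blobs((fill>0)&~b&(hsv[...,2]<110),10):
            v,u=np.nonzero(q); print("  hole",s2,(cast(c,[[u.mean(),v.mean()]],h)*1000).round(1), rect(cast(c,np.c_[u,v],h)))
E
python3 - <<'E'
from look import *; from bar import bar
c,s=look("w9"); print(s["joint_positions"].round(2)); bar(c,.014,.028,.020,.552,-.322)
E
```

```text
time: 22.63
ee_pos: [0.6125, -0.2345, 0.1447]
eef_rot: [-0.113, 0.994, 0.0, 0.0]
ft_force: [0.6, 0.2, 0.3]
width: 0.0723
grip_force: 0.0
time: 23.13
ee_pos: [0.6523, -0.3162, 0.1441]
eef_rot: [-0.111, 0.994, 0.001, 0.0]
ft_force: [-0.1, 0.6, 0.1]
width: 0.072
grip_force: 0.0
TCP [ 0.6521 -0.3155  0.1444] z [ 0.     0.002 -1.   ] close yaw 102.85 w 0.0719 t 23.18 F [0.6 0.8 1.3]
[ 0.73  0.66 -0.55  1.22  0.33  1.35  1.99]
bar [  298     0    68   193 10930] 0.0207 [ 571.2 -322.4  160.6   50.1   10.1]
  hole [319 167  12  11  98] [[ 632.  -311.8]] [ 632.3 -311.7   10.2    9.4  -77.3]
```

View pics/w9.png

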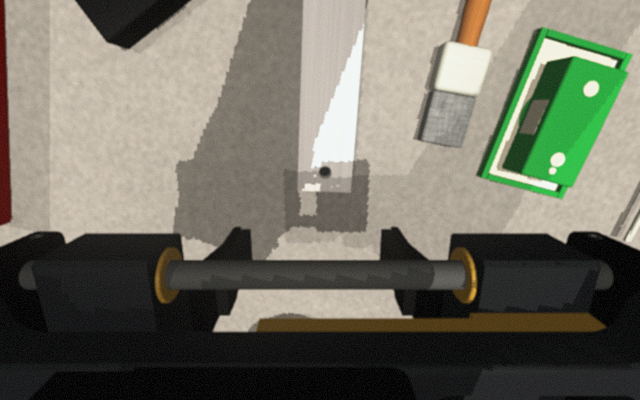

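```bash
python3 -m crank '{"steps":[[[-0.6,-0.1,0],[0,0,-0.25]],[[-0.9,-0.1,0],[0,0,-0.3]],[[-1,-0.1,0],[0,0,0]],[[-0.9,-0.1,0],[0,0,0]],[[-0.6,-0.04,-0.3],[0,0,0]],[[-0.04,0,-0.8],[0,0,0]],[[0,0,-1],[0,0,0]],[[0,0,-1],[0,0,0]],[[0,0,-1],[0,0,0]],[[0,0,-0.7],[0,0,0]]]}' 72 25
python3 -m crank '{"steps":[[[0,0,-0.4],[0,0,0]],[[0,0,-0.2],[0,0,0]],[[0,0,-0.1],[0,0,0]],[[0,0,0],[0,0,0]],[[0,0,0],[0,0,0]]]}'
python3 -m crank '{"steps":[[[0,0,0],[0,0,0]],[[0,0,0],[0,0,0]],[[0,0,0],[0,0,0]],[[0,0,0],[0,0,0]],[[0,0,0],[0,0,0]],[[0,0,0],[0,0,0]]]}' 40 35
python3 -m crank '{"steps":[[[0,0,0.2],[0,0,0]],[[0,0,0.5],[0,0,0]],[[0,0,1],[0,0,0]],[[0,0,1],[0,0,0]],[[0,0,1],[0,0,0]],[[0,0,1],[0,0,0]],[[0,0,0.8],[0,0,0]],[[0,0,0.4],[0,0,0]],[[0,0,0],[0,0,0]]]}'
python3 - <<'E'
from look import *; from bar import bar
c,s=look("w10",0); print(s["joint_positions"].round(2)); bar(c,s["ee_pos"][2]+.005,s["ee_pos"][2]+.025,s["ee_pos"][2]+.0135,.552,-.322)
E
```

```text
time: 24.02
ee_pos: [0.5499, -0.3264, 0.0229]
eef_rot: [-0.088, 0.996, 0.001, -0.001]
ft_force: [0.1, -0.7, 0.1]
width: 0.072
grip_force: 0.0
time: 24.43
ee_pos: [0.5512, -0.3287, 0.0083]
eef_rot: [-0.087, 0.996, -0.0, 0.001]
ft_force: [0.1, -0.1, 0.3]
width: 0.072
grip_force: 0.0
time: 24.93
ee_pos: [0.5506, -0.3284, 0.0073]
eef_rot: [-0.087, 0.996, 0.0, 0.0]
ft_force: [-0.4, 1.7, 3.7]
width: 0.0497
grip_force: 35.0
time: 25.68
ee_pos: [0.5516, -0.3292, 0.1576]
eef_rot: [-0.087, 0.996, -0.001, 0.002]
ft_force: [0.5, 0.2, -3.1]
width: 0.0496
grip_force: 35.0
TCP [ 0.5508 -0.3288  0.1555] z [ 0.001 -0.001 -1.   ] close yaw 99.98 w 0.0493 t 25.73 F [-0.3  0.4 -3.8]
[ 0.89  0.47 -0.57  1.48  0.26  1.27  2.04]
bar [  259    53   114   207 21218] 0.1708 [ 503.7 -337.3  100.4   50.6   10. ]
  hole [304  85  23  24 427] [[ 472.3 -342.9]] [ 472.5 -342.9   10.1   10.1  -80.1]
bar [ 270  290   93   28 2559] 0.1709 [ 579.8 -323.9   50.6   17.1  -80. ]
```

```bash
python3 -m crank '{"steps":[[[-0.1,0.5,0],[0,0,-0.3]],[[-0.1,0.9,0],[0,0,-0.3]],[[-0.1,1,0],[0,0,-0.3]],[[-0.1,1,0],[0,0,-0.3]],[[-0.1,1,0],[0,0,-0.3]],[[-0.1,1,0],[0,0,-0.3]],[[-0.1,1,0],[0,0,-0.3]],[[-0.1,1,0],[0,0,-0.3]],[[-0.1,1,0],[0,0,-0.3]],[[-0.1,1,0],[0,0,-0.3]]]}' 40 35
python3 -m crank '{"steps":[[[-0.1,1,0],[0,0,-0.3]],[[-0.1,1,0],[0,0,-0.3]],[[-0.1,1,0],[0,0,-0.3]],[[-0.1,1,0],[0,0,-0.1]],[[-0.1,0.8,-0.2],[0,0,0]],[[-0.05,0.5,-0.4],[0,0,0]],[[0,0.2,-0.2],[0,0,0]],[[0,0,0],[0,0,0]],[[0,0,0],[0,0,0]]]}'
python3 - <<'E'
from look import *; from bar import bar; from crad import crad
c,s=look("w11"); z=s["ee_pos"][2]; bar(c,z+.005,z+.025,z+.0153,.51,.05); crad("w11.npz")
E
```

```text
time: 26.57
ee_pos: [0.5241, -0.0925, 0.1528]
eef_rot: [0.044, 0.999, 0.0, -0.001]
ft_force: [1.2, 0.1, -2.9]
width: 0.0494
grip_force: 35.0
time: 27.32
ee_pos: [0.5112, 0.043, 0.1337]
eef_rot: [0.087, 0.996, -0.0, -0.001]
ft_force: [0.6, -0.5, -2.4]
width: 0.05
grip_force: 35.0
TCP [0.5117 0.0426 0.1342] z [-0.001 -0.    -1.   ] close yaw 79.92 w 0.0498 t 27.37 F [ 0.4 -0.9 -3. ]
bar [  258    53   115   207 21179] 0.1472 [462.6  51.3  97.4  49.3 -10.1]
bar [ 269  290   93   28 2561] 0.1469 [536.4  38.2  49.1  16.5  79.9]
lip [434 108  22 125 871] [514.6 162.8 116.4   7.7 -10.2]
post [ 380   57   81   55 3983] [433.5 137.4  59.5  39.3  79.9]
post [ 378  133   65  113 4106] [517.1 120.7  97.2  48.5  -9.8]
post [398 254  14   6  68] [576.2 111.7  11.9   4.9  79.9]
pin [417  78  14  11 114] [0.4334 0.1355 0.0567] 0.0663
```

View pics/w11.png

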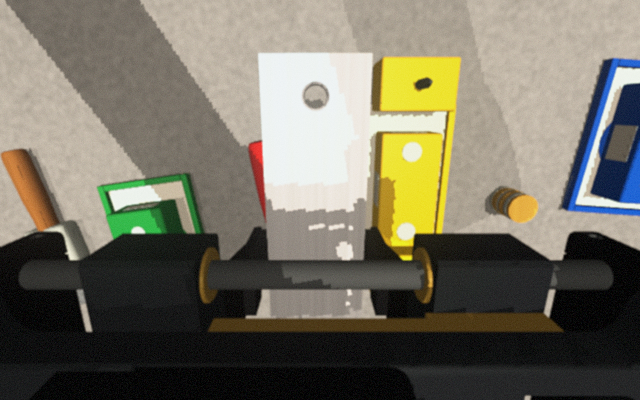

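```bash
python3 - <<'E'
from h import *
c=dict(np.load("w11.npz")); P=cloud(c); g=cv2.cvtColor(c["pixels"],cv2.COLOR_BGR2GRAY)
m=((g[75:118,295:338]<175)).astype(np.uint8)
for st,b in blobs(m,100):
    v,u=np.nonzero(b); v=v+75;u=u+295; print(st,u.mean(),v.mean(),rect(cast(c,np.c_[u,v],.147)))
z=P[...,2]; near=(abs(P[...,0]-.434)<.02)&(abs(P[...,1]-.137)<.02)
b=near&(z>.061)&(z<.07); print("tip",P[b].mean(0),b.sum(), np.argwhere(b).mean(0))
E
```

```text
[  8   7  26  27 311] 315.31832797427654 96.67202572347267 [431.8  56.9  11.3  11.1  64.6]
tip [0.43335228 0.13719328 0.06328793] 29 [ 81.86206897 429.13793103]
```

```bash
python3 -m crank '{"steps":[[[0.06,0.6,0],[0,0,0]],[[0,1,0],[0,0,0]],[[0,1,0],[0,0,0]],[[0,0.5,0],[0,0,0]],[[0,0.11,-0.2],[0,0,0]],[[0,0,-0.6],[0,0,0]],[[0,0,-0.8],[0,0,0]],[[0,0,-0.6],[0,0,0]],[[0,0,-0.3],[0,0,0]],[[0,0,0],[0,0,0]]]}'
python3 -m crank '{"steps":[[[0,0,0],[0,0,0]],[[0,0,0],[0,0,0]]]}'
python3 - <<'E'
from look import *
c,s=look("w12",0)
P=cloud(c); g=c["pixels"]
cs=cams.camera("scene"); np.savez("scene12.npz",**cs)
cd=cams.camera("side"); np.savez("side12.npz",**cd)
a=cv2.resize(g[40:240,240:400],(400,500),interpolation=2); b=cv2.resize(cs["pixels"][210:330,290:440],(400,320),interpolation=2)
b=np.vstack([b,np.zeros((180,400,3),np.uint8)])
cv2.imwrite("pics/c12.png",np.hstack([a,b]))
E
```

```text
time: 28.2
ee_pos: [0.5125, 0.1223, 0.0704]
eef_rot: [0.088, 0.996, -0.0, -0.001]
ft_force: [-1.3, -0.3, -2.7]
width: 0.0498
grip_force: 35.0
time: 28.37
ee_pos: [0.514, 0.1238, 0.073]
eef_rot: [0.088, 0.996, 0.0, 0.001]
ft_force: [0.2, -0.5, -3.5]
width: 0.0498
grip_force: 35.0
TCP [0.5141 0.124  0.0731] z [ 0.002  0.    -1.   ] close yaw 79.96 w 0.0496 t 28.42 F [ 0.5 -0.4 -1.9]
```

View pics/c12.png

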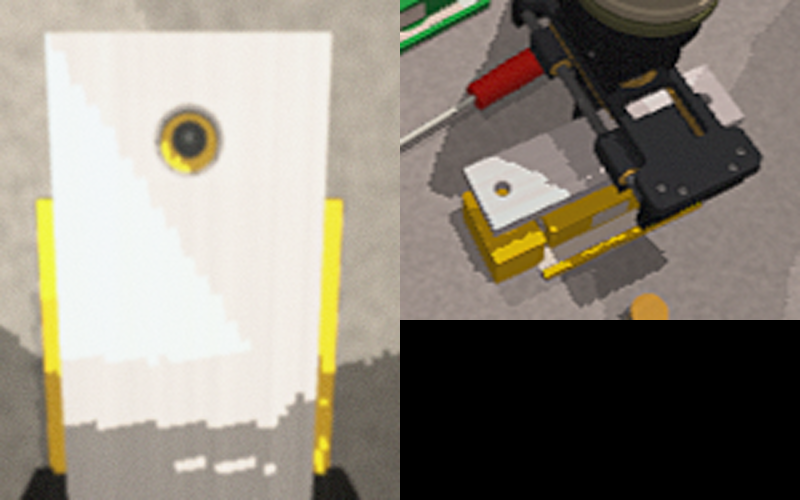

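The wrist crop shows the pin tip at (188,137), centred in the bar's hole, so I'm lowering.

```bash
python3 -m crank '{"steps":[[[0,0,-0.3],[0,0,0]],[[0,0,-0.3],[0,0,0]],[[0,0,-0.2],[0,0,0]],[[0,0,-0.1],[0,0,0]],[[0,0,0],[0,0,0]]]}'
python3 -m crank '{"steps":[[[0,0,-0.1],[0,0,0]],[[0,0,-0.1],[0,0,0]],[[0,0,-0.1],[0,0,0]],[[0,0,0],[0,0,0]]]}'
python3 - <<'E'
from look import *
c,s=look("w13",0); print(s["torque"].round(2)); P=cloud(c); print(P[120:135,300:330,2].mean(),P[80:110,260:370,2].min())
E
```

```text
time: 28.93
ee_pos: [0.5126, 0.1241, 0.0486]
eef_rot: [0.087, 0.996, -0.0, -0.001]
ft_force: [0.1, -0.3, -2.9]
width: 0.0497
grip_force: 35.0
time: 29.27
ee_pos: [0.513, 0.1241, 0.0416]
eef_rot: [0.087, 0.996, -0.0, -0.0]
ft_force: [-0.2, 0.2, -3.4]
width: 0.0498
grip_force: 35.0
TCP [0.5131 0.1241 0.0419] z [-0.  0. -1.] close yaw 79.99 w 0.0499 t 29.32 F [ 0.3 -0.2 -3.4]
[ 0.08 -0.16  0.01]
0.055365599972522835 0.039077505662816314
```

```bash
python3 -m crank '{"steps":[[[0,0,-0.06],[0,0,0]],[[0,0,-0.06],[0,0,0]],[[0,0,0],[0,0,0]]]}'
python3 - <<'E'
from look import *
c,s=look("w14",0); P=cloud(c); print(P[120:135,300:330,2].mean())
E
```

```text
time: 29.57
ee_pos: [0.5134, 0.1242, 0.0393]
eef_rot: [0.087, 0.996, 0.0, 0.0]
ft_force: [-2.1, -1.0, -0.8]
width: 0.0498
grip_force: 35.0
TCP [0.5134 0.1242 0.0393] z [ 0.  0. -1.] close yaw 79.99 w 0.0496 t 29.62 F [-0.4 -0.1 -0.4]
0.05327992432103454
```

```bash
python3 -m crank '{"steps":[[[0,0,0],[0,0,0]],[[0,0,0],[0,0,0]],[[0,0,0],[0,0,0]],[[0,0,0],[0,0,0]],[[0,0,0.2],[0,0,0]],[[0,0,0.5],[0,0,0]],[[0,0,1],[0,0,0]],[[0,0,1],[0,0,0]],[[0,0,1],[0,0,0]],[[0,0,0.6],[0,0,0]]]}' 66
python3 -m crank '{"steps":[[[0,-0.8,0.2],[0,0,0]],[[0,-1,0],[0,0,0]],[[0,-1,0],[0,0,0]],[[0,-0.8,0],[0,0,0]],[[0,0,0],[0,0,0]],[[0,0,0],[0,0,0]]]}'
python3 - <<'E'
from look import *; from crad import crad; from bar import bar
c,s=look("w15",0); bar(c,.045,.06,.052,.51,.12); crad("w15.npz"); report(c,.025,.046,["green","blue"])
for n in("scene","side"):
    d=cams.camera(n); np.savez(n+"15.npz",**d); print(n); bar(d,.045,.06,.052,.51,.12); report(d,.026,.046,["blue","green"]); report(d,-.01,.016,["blue","green"]); 
    if n=="scene": cv2.imwrite("pics/f.png",np.hstack([cv2.resize(c["pixels"],(400,250)),cv2.resize(d["pixels"][100:400,160:560],(400,250))]))
E
```

```text
time: 30.45
ee_pos: [0.5141, 0.1249, 0.1504]
eef_rot: [0.087, 0.996, 0.0, 0.002]
ft_force: [-0.5, 0.5, 1.0]
width: 0.0662
grip_force: 0.0
time: 30.95
ee_pos: [0.5135, 0.0332, 0.1526]
eef_rot: [0.088, 0.996, -0.0, 0.0]
ft_force: [-0.0, 0.4, 0.4]
width: 0.0662
grip_force: 0.0
TCP [0.5134 0.0345 0.1525] z [ 0.001  0.    -1.   ] close yaw 79.98 w 0.066 t 31.0 F [ 0.4  0.5 -0.2]
bar [  388    56    76   204 11497] 0.0525 [501.6 125.5 172.5  51.2 -10. ]
  hole [423  74  12  12 113] [[433.4 137.8]] [433.7 137.7   8.9   8.1  79.8]
lip [362 100  10  82 505] [478.5  88.7  77.    6.3 -10.1]
lip [360 192   7  43 142] [549.7  75.6  45.2   5.3  -9.3]
post [387  55  14  51 284] [428.2 110.7  39.5   8.5 -17.5]
pin [397  58   1   5   5] [0.4147 0.1158 0.0482] 0.0486
pin [395  68   2  13  13] [0.4248 0.114  0.0475] 0.0495
pin [423  74  12  11 109] [0.4335 0.136  0.057 ] 0.0651
pin [395  87   1   7   7] [0.4367 0.112  0.0473] 0.0479
pin [394  95   2   4   4] [0.4416 0.1109 0.0478] 0.0497
pin [394 100   1   4   4] [0.4454 0.1103 0.0467] 0.0473
pin [394 105   1   7   7] [0.4505 0.1095 0.0477] 0.049
pin [
[... 653 characters left out ...]
 5   7  23] [[598.2 110.9]] [598.2 111.    9.9   8.4 -82.9]
blue [ 411  345   67   55 1698] z 0.035 [523.1 337.8 102.8  52.3 -13.7]
green [263 190  48  34 785] z 0.0347 [ 549.3 -113.8  100.5   54.1   -1.9]
blue [395 335  94  65 758] z 0.009 [520.3 336.2 137.6  87.7 -14.1]
green [257 188  67  50 626] z 0.0071 [ 542.8 -115.3  135.8   89.2   -1.6]
side
bar [ 250  225   74   36 1114] 0.0515 [515.9 127.8 201.2  54.5  -9.9]
blue [239 296  45  35 720] z 0.0357 [516.9 340.3 102.   53.6 -13.6]
green [298 183  18  14 161] z 0.0354 [ 518.7 -110.1   57.1   48.1   84.7]
blue [231 294  64  50 378] z 0.0098 [515.7 336.9 135.5  86.4 -14.4]
green [293 197  25   9  89] z 0.0085 [514.5 -84.5  77.8  28.9  -2.3]
```

View pics/f.png

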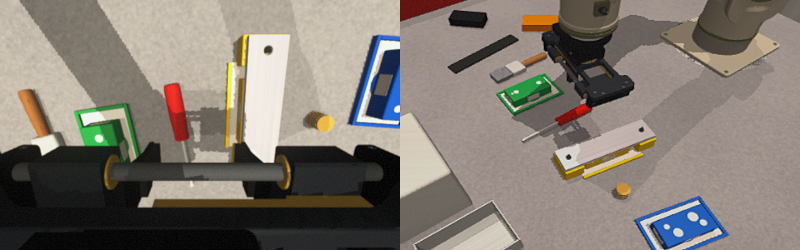

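The bar is flat on the posts with both pins through its holes. Each pack is in its own holder, and nothing else has moved.

```bash
python3 -c "
from bench import ticket; print(ticket.close_job())"
```

```text
the job is handed in; nothing more can be done
None
```

The job is handed in at about 31 s: in the final images each pack lies in the holder of its own colour, the bar is seated on both pins, and the screwdriver, coins and brush are untouched; the hand-in returned no verdict.

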